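Pin and clip the hold-down arm of a welding jig

ROBOT

A 6-joint arm with a two-finger parallel gripper is mounted at the origin on the work surface. World frame = base frame: x ahead of the robot, y to its left, z up, the work surface at z = 0. Lengths are in m, angles in rad, forces in N, time in s.
With the tool pointing down it reaches from about 0.275 to 0.825 m from the base axis. Payload 4.9 kg.
Tool frame: the origin (TCP) lies midway between the tips of the shut fingers; the grasp point (between the pads) lies 19 mm behind it; z points along the fingers, x is the direction in which the jaws open and shut, and the axes are right-handed (so a half turn about z gives the same grasp; the last joint's range is limited). The gripper opens to 85 mm and grips with 20 to 120 N. Pads are 22 mm wide; open, the fingers measure 114 mm over their backs; the gripper's body (76 mm by 85 mm) begins 54 mm behind the grasp point. The pads swing forward as they close: fully open they stand 13 mm farther back than shut.
Start: joints at [-1.415, 0.326, -0.193, 1.052, 0, 1.437], TCP at [0.157, -0.527, 0.231] pointing down, gripper open.
Joint ranges: [-2.65, 2.65], [-0.97, 1.79], [-1.3, 1.35], [-1.93, 2.1], [-1.47, 1.37], [-3.14, 3.14]. Speed limits (rad/s): [2.57, 2.57, 3.14, 3.14, 3.14, 3.14].

INTERFACE

Orientations are given as a unit quaternion [x, y, z, w].
In Python, from station import ctrl gives the robot as it stands.
- The arm moves only by the shell command python3 -m creep 'ROWS' [OPENING]. ROWS is JSON, a list of rows, each a list of 2 entries, a list of its own where there are three numbers: the shift along the tool's x, y, z in m, then the turn, a rotation vector about the tool's x, y, z in rad. A call has exactly 8 rows; each row is the pose to reach, as a shift and turn from the pose commanded when the call began, along the tool's axes at that moment; what a row does not reach only later rows make up. A row lasts 1/8 s, in which the tool goes at most 62.5 mm and 10.7 degrees, less where a joint would pass 70% of its speed; a pose out of reach is approached as far as the arm can. A call with a gripper value outside its range is refused whole. OPENING is the finger opening in m, from 0 to 0.0854, set as the call begins (- or left out, the last holds). The fingers move at their own pace and stop on an object; the grip force is fixed at half the most. Time passes only in rows, so rows that repeat a pose let the fingers close, or fill a call up. It gives the time, the measured TCP pose, the force and the opening at its end, in the units of the state.
- ctrl.state(): the state, without advancing time (a new reading comes with each control period).
- ctrl.snapshot(name): name is "side" or "top" or "wrist"; returns a dict with "img" (384x512x3 uint8, red, green, blue), "range_z" (384x512 float32, m along the optical axis (not along the pixel's ray), 0 where there is no reading), "fovy" (degrees; the focal length in pixels is half the picture's height over the tangent of half this angle, whatever the lens; pixels are square), "cx", "cy" (the principal point, pixels), "T" (4x4, takes a point from camera to world coordinates). Camera axes: x right, y down, z forward; pixel columns grow to the right and rows downward; lengths in m; the calibration is good to about 2 mm. The wrist camera is an equidistant fisheye: a pixel r from the principal point sees the ray r / f radians off the axis. A picture is of the moment at which its call begins.
- ctrl.sign_off(): hands the job in, once; it reports no verdict.
The state is a dict: "time": time; "joints": joint angles; "dq": joint speeds; "joint_torque": joint torques, N m; "position": TCP position; "ee_rot": TCP orientation; "contact_force": force on the tool from outside, world axes, zero at the start; "wrist_torque": the same for the moment, N m; "width": opening from 0.0 (shut) to 1.0 (fully open).
Only numpy, scipy, OpenCV 4.12 (cv2) and the standard library are available. Lean on these libraries where they do the work, as an engineer would, in place of code of your own. Each camera call takes 0.05 s, during which the arm holds its last target. There are 200 camera calls.

TASK

Lock the hold-down arm of the welding jig: push the red-headed clevis pin fully home, then take the R-clip by its red handle from the rack and push its straight leg through the cross-hole near the pin's end until the bent leg has ridden over the pin and sprung back round it. Let go of the clip, and leave the aluminium offcut, the hammer and the tape measure where they are.

Things in the scene. Friction and masses are not known exactly. Their poses are not given: they have to be found in the camera images.
- jig: Fixed welding jig. Origin on the table under its clevis; x along the yellow arm (roughly the robot's right), y along the pin (roughly away from the robot), z up. Blue cheeks 14 mm thick (y 20 to 34 mm on both sides), 64 mm wide, round tops 137 mm high, on a 100 mm square base. Arm 34 mm wide, x to 125 mm, spindle top 140 mm high; it clamps a panel (x 70 to 190, y -120 to 120, top 68 mm high).
- pin (a joint): How far the clevis pin stands out of home, in m: 0 = fully home (red head against the -y cheek), up to 0.065 = pulled out along the jig's -y. Starts 0.03 to 0.055 out, its cross-hole hidden in the clevis. It slides stiffly (about 5 N), does not turn and stays where left.
- pin_head (a point): Centre of the outer (-y) face of the pin's red head: upright disc 60 mm diameter, 12 mm thick, centre 105 mm above the table; 46 mm from the jig's origin along -y when home. Its y axis points along the pin from head to tail: push this way.
- pin_hole (a point): Centre of the cross-hole, on the axis of the 32 mm steel pin, 105 mm above the table; when home 64 mm along the jig's +y, 30 mm outside the cheek; the pin ends 32 mm further on. Hole 12 mm (along y) by 10.5 mm, eased edges, right through. z: the hole's axis, up and leaning 30 degrees from vertical toward jig -x (robot's left); the clip goes in along -z. y: along pin.
- clip: Loose R-clip, 120 g, legs down in the rack. Origin: straight leg's root under the red handle (yellow dot on top above it); z up, x toward the bent leg. Handle x -9 to 31, y -8 to 8, z 0 to 36 mm: grip across y. Legs 7 mm wire: straight one on z down to z -98; bent one bows round the pin at z -60, pinches in (x 15) at -75, flares to x 23 at the tip, -95. Goes in y along the pin, bent leg on either side.
- clip_seat (a point): Point on the straight leg's axis 60 mm below the handle (clip z = -60 mm); it coincides with the cross-hole's centre when the clip is fully in. Axes as the clip's.
- clip_leg (a joint): Bend of the sprung bent leg about its root, in rad: 0 = relaxed, grows as it spreads away from the straight leg. It must spread about 0.065 to pass over the pin (a push of roughly 10 N), then springs back to about 0.
- rack: Fixed grey upright rack, 104 mm high, 56 x 22 mm, on a foot 100 x 80 x 5 mm with low side gussets. Origin: centre of its underside. A slot open at the top, 44 mm (x) by 10 mm (y) and 99 mm deep, holds the clip's legs; the clip's handle rests on the rim with a few mm of play.
- offcut: Bystander: piece of square aluminium tube lying down, 110 x 50 x 50 mm, origin at the centre of its underside.
- hammer: Bystander: hammer lying flat, 260 mm long, handle along its x, origin under its middle.
- tape: Bystander: yellow tape measure standing upright, 75 x 42 x 70 mm, origin at the centre of its underside.
Mind the look-alikes: they are no part of the job. What is meant by the clip is not orange or purple, and is the smaller of those in its own colour.

How it is judged:
By the outcome, as a careful person would: the job done as asked, in the order asked, and still so for the second after the job is handed in, with the robot touching nothing.
It also fails if it takes over 58 s, if anything falls off the work surface, if the arm or the gripper's body presses on something with over 40 N, if the wrist force passes 120 N, or if a joint passes its speed limit or range.

## Working session

There is one attempt and no reset: what is moved stays moved. The work goes in short steps, Python scripts to look and compute and a shell command to move; the robot and the scene stay as the last step left them, time stands still between calls to the robot, and variables do not carry over. Pictures are saved under pics/ and viewed, about 8 in all and at most 12, crops included, and the job is handed in when it is done.

```bash
mkdir -p pics; ls; python3 - <<'E'
from station import ctrl
import cv2,numpy as np
print(ctrl.state())
for n in("side","top"):
    s=ctrl.snapshot(n); np.savez(f"pics/{n}0.npz",**s)
    cv2.imwrite(f"pics/{n}0.png",s["img"][:,:,::-1]); print(n,s["fovy"],s["cx"],s["cy"],s["T"].round(3).tolist())
E
```

```text
pics
{'time': 0.0, 'joints': array([-1.41520512e+00,  3.26958886e-01, -1.93581272e-01,  1.05201268e+00,
        1.96516540e-06,  1.43657347e+00]), 'dq': array([ 0.00038221, -0.00144615,  0.00141822, -0.00042071, -0.00031337,
       -0.00073552]), 'joint_torque': array([-1.77545421e-04, -4.43397725e+01,  2.62442511e+01,  1.53866195e-02,
       -6.58169779e-05, -9.31842230e-07]), 'position': array([ 0.15708353, -0.52647887,  0.23049467]), 'ee_rot': array([ 8.01802051e-01, -5.97589073e-01, -6.26931425e-04, -6.15051023e-04]), 'contact_force': array([-0.63806875,  0.72033602,  0.13624967]), 'wrist_torque': array([-0.02366358, -0.00118592, -0.02292675]), 'width': 0.9988206592480621}
side 50.128236037048325 253.5785415212739 195.7397218244406 [[-0.773, -0.435, 0.461, -0.053], [-0.634, 0.528, -0.564, 0.803], [0.002, -0.729, -0.685, 0.953], [0.0, 0.0, 0.0, 1.0]]
top 48.414928913408076 253.5381585113228 197.86616042113158 [[0.022, -0.99, 0.138, 0.345], [-1.0, -0.021, 0.007, 0.081], [-0.004, -0.138, -0.99, 1.375], [0.0, 0.0, 0.0, 1.0]]
```

View pics/top0.png

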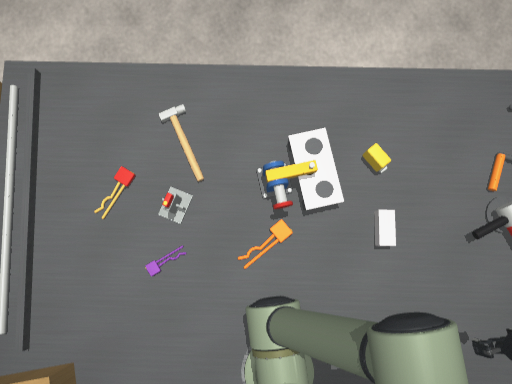

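View pics/side0.png

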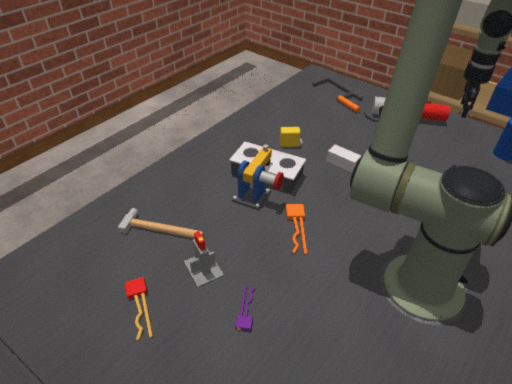

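The top view shows the jig around (275,180), with the red pin head at (283,204). The rack with its small red-handled clip is at (172,203). The loose large red clip at (124,176) and the orange and purple ones are decoys. The side view has the rack clip at (200,241) and the pin head at (279,180).

```bash
cat > h.py <<'E'
import numpy as np,cv2
from station import ctrl
def cloud(s):
    f=192/np.tan(np.radians(s["fovy"])/2); v,u=np.mgrid[:384,:512]; z=s["range_z"]
    P=np.stack([(u-s["cx"])/f*z,(v-s["cy"])/f*z,z,np.ones_like(z)],-1)@np.asarray(s["T"]).T
    return P[...,:3]
def hsv(s): return cv2.cvtColor(s["img"],cv2.COLOR_RGB2HSV).astype(int)
def mask(s,c):
    h=hsv(s);H,S,V=h[...,0],h[...,1],h[...,2]
    return {"red":((H<5)|(H>172))&(S>150)&(V>70),"yellow":(H>18)&(H<32)&(S>140)&(V>90),"blue":(H>100)&(H<125)&(S>120)&(V>40),"grey":(S<40)&(V>75)}[c]
E
python3 - <<'E'
from h import *
for n in("side","top"):
    s=dict(np.load(f"pics/{n}0.npz")); P=cloud(s)
    for c in("red","yellow","blue"):
        m=mask(s,c).astype(np.uint8); k,l,st,ce=cv2.connectedComponentsWithStats(m)
        for i in range(1,k):
            if st[i,4]<12: continue
            q=P[(l==i)&(s["range_z"]>0)]
            q=q[np.abs(q-np.median(q,0)).max(1)<.2]
            print(n,c,st[i].tolist(),"med",np.median(q,0).round(3),"min",np.percentile(q,2,axis=0).round(3),"max",np.percentile(q,98,axis=0).round(3))
s=dict(np.load("pics/top0.npz"));P=cloud(s)
# jig arm axis: top of yellow arm
m=mask(s,"yellow");q=P[m];q=q[(q[:,2]>.08)&(np.abs(q[:,0]-.5)<.2)&(np.abs(q[:,1])<.2)]
r=cv2.minAreaRect((q[:,:2]*1000).astype(np.float32));print("arm rect",r,cv2.boxPoints(r).tolist(),np.median(q[:,2]))
# panel white top
h=hsv(s);m=(h[...,1]<40)&(h[...,2]>170);q=P[m];q=q[np.abs(q[:,2]-.068)<.008];q=q[(q[:,1]>-.25)&(q[:,1]<.1)]
r=cv2.minAreaRect((q[:,:2]*1000).astype(np.float32));print("panel",r,cv2.boxPoints(r).tolist(),np.median(q[:,2]))
m=mask(s,"grey");m[:, :150]=0;m[:,200:]=0;m[:180]=0;m[230:]=0;q=P[m]
q1=q[q[:,2]<.02];r=cv2.minAreaRect((q1[:,:2]*1000).astype(np.float32));print("foot",len(q1),r,cv2.boxPoints(r).tolist())
q1=q[q[:,2]>.08];print("rack top",len(q1)); r=cv2.minAreaRect((q1[:,:2]*1000).astype(np.float32));print(r)
a=cv2.resize(s["img"][160:230,150:210],None,fx=6,fy=6,interpolation=2);b=cv2.resize(s["img"][150:220,250:325],None,fx=5.0,fy=6,interpolation=2)
s=dict(np.load("pics/side0.npz"));c=cv2.resize(s["img"][225:295,175:235],None,fx=6,fy=6,interpolation=2)
cv2.imwrite("pics/z1.png",np.hstack([a,c])[:,:,::-1])
E
```

```text
side red [421, 103, 29, 18, 412] med [ 0.297 -0.804  0.054] min [ 0.252 -0.843  0.015] max [ 0.341 -0.772  0.073]
side red [273, 173, 10, 17, 114] med [0.498 0.012 0.111] min [ 0.491 -0.019  0.08 ] max [0.504 0.031 0.134]
side red [195, 231, 10, 19, 98] med [0.5   0.348 0.132] min [0.488 0.335 0.108] max [0.523 0.356 0.141]
side red [125, 277, 22, 22, 336] med [0.593 0.513 0.02 ] min [0.567 0.484 0.005] max [0.621 0.54  0.024]
side yellow [280, 127, 21, 20, 387] med [ 0.663 -0.288  0.049] min [ 0.633 -0.32   0.002] max [ 0.698 -0.264  0.071]
side yellow [243, 148, 28, 35, 384] med [ 0.599 -0.01   0.121] min [ 0.574 -0.091  0.093] max [0.625 0.056 0.125]
side yellow [142, 294, 11, 44, 118] med [0.51  0.546 0.01 ] min [0.461 0.514 0.004] max [0.562 0.576 0.014]
side yellow [135, 296, 8, 44, 127] med [0.521 0.567 0.01 ] min [0.479 0.53  0.004] max [0.57  0.599 0.015]
side blue [487, 68, 25, 93, 1198] med [ 0.158 -1.462 -0.122] min [ 0.091 -1.618 -0.2  ] max [ 0.199 -1.449 -0.066]
side blue [238, 161, 12, 37, 235] med [0.614 0.053 0.065] min [0.607 0.01  0.011] max [0.622 0.064 0.136]
si
[... 1557 characters left out ...]
6]] 0.1225015745232767
panel ((627.1630859375, -101.04996490478516), (240.74537658691406, 121.1872329711914), 13.89045524597168) [[495.7640075683594, -71.12574768066406], [524.8570556640625, -188.76904296875], [758.5621337890625, -130.97418212890625], [729.4691162109375, -13.330886840820312]] 0.06779053175772276
foot 2188 ((510.2145690917969, 347.2490539550781), (162.0006103515625, 163.4744415283203), 1.4842272996902466) [[427.12432861328125, 426.8608093261719], [431.35858154296875, 263.4411926269531], [593.3048095703125, 267.6372985839844], [589.070556640625, 431.0569152832031]]
rack top 86
((443.2074279785156, 211.7476806640625), (321.2783508300781, 57.635047912597656), 63.307167053222656)
```

View pics/z1.png

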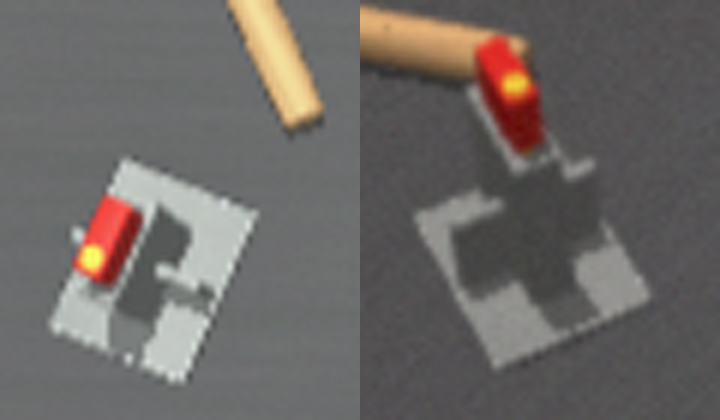

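Panel fit measures 240.7 x 121 mm (nominal 240 x 120), so the jig pose looks good. The clip dot in the crops is at top-view pixel (165.3,202.8) and side-view (200.7,239). Next I'll refine the clip, rack and pin.

```bash
cat >> h.py <<'E'
def rays(s,uv):
    f=192/np.tan(np.radians(s["fovy"])/2); uv=np.atleast_2d(uv).astype(float);T=np.asarray(s["T"])
    d=np.c_[(uv[:,0]-s["cx"])/f,(uv[:,1]-s["cy"])/f,np.ones(len(uv))]@T[:3,:3].T
    return T[:3,3],d
def onplane(s,uv,z):
    o,d=rays(s,uv); return o+d*((z-o[2])/d[:,2])[:,None]
def tri(s1,p1,s2,p2):
    o1,d1=rays(s1,p1);o2,d2=rays(s2,p2)
    d1=d1[0];d2=d2[0]; t=np.linalg.lstsq(np.c_[d1,-d2],o2-o1,rcond=None)[0]
    a=o1+t[0]*d1;b=o2+t[1]*d2; return (a+b)/2,np.linalg.norm(a-b)
JA=np.radians(13.89); JY=np.array([np.cos(JA),np.sin(JA),0]); JX=np.array([JY[1],-JY[0],0]); JO=np.array([.5960,.0252,0])
def jig(P): d=np.asarray(P)-JO; return np.stack([d@JX,d@JY,d[...,2]],-1)
def unjig(p): return JO+p[0]*JX+p[1]*JY+np.array([0,0,p[2]])
E
python3 - <<'E'
from h import *
S={n:dict(np.load(f"pics/{n}0.npz")) for n in("side","top")}
for n,s in S.items():
    P=cloud(s); J=jig(P); near=(np.abs(J[...,0])<.06)&(np.abs(J[...,1])<.15)
    q=J[mask(s,"red")&near]; print(n,"head jig: x",np.percentile(q[:,0],[2,50,98]).round(4),"y",np.percentile(q[:,1],[1,5,20,50,80,95]).round(4),"z",np.percentile(q[:,2],[2,50,98]).round(4))
    q=J[mask(s,"blue")&near&(J[...,2]>.02)]; print(" cheeks y",np.histogram(q[:,1],np.arange(-.04,.045,.005)))
    q=J[mask(s,"yellow")&(np.abs(J[...,1])<.04)&(J[...,2]>.115)&(J[...,0]<.14)]
    print(" arm",np.percentile(q,[2,50,98],axis=0).round(4).tolist())
dots={}
for n,(u0,u1,v0,v1) in {"side":(185,215,225,260),"top":(158,180,188,215)}.items():
    s=S[n];h=hsv(s);m=(h[...,0]>14)&(h[...,0]<35)&(h[...,1]>140)&(h[...,2]>150);k=np.zeros_like(m);k[v0:v1,u0:u1]=1;m&=k
    if n=="side": m[245:]=0
    v,u=np.nonzero(m);dots[n]=np.array([u.mean(),v.mean()]);print(n,"dot",dots[n],len(u),onplane(s,dots[n],.14).round(4),"bbox",u.min(),u.max(),v.min(),v.max())
    r=mask(s,"red")&k|m; P=cloud(s); q=P[r&(np.abs(P[...,2]-.14)<.006)]; rr=cv2.minAreaRect((q[:,:2]*1000).astype(np.float32));print(" handle top",len(q),rr,q.mean(0).round(4))
print("tri",tri(S["side"],dots["side"],S["top"],dots["top"]))
s=S["top"];h=hsv(s);m=((h[...,1]<45)&(h[...,2]>125)).astype(np.uint8);k=np.zeros_like(m);k[180:230,155:200]=1;m*=k
v,u=np.nonzero(m);
P=onplane(s,np.c_[u,v],.005);r=cv2.minAreaRect((P[:,:2]*1000).astype(np.float32));print("foot",r,cv2.boxPoints(r).tolist())
s=S["side"];h=hsv(s);print(h[270:290:4,200:216:4].tolist()[:2])
R=None
E
```

```text
side head jig: x [-0.029  -0.0112  0.0206] y [-0.1028 -0.1025 -0.1016 -0.1006 -0.0965 -0.0935] z [0.0801 0.111  0.1338]
 cheeks y (array([ 79, 105,  49,  16,   0,   0,   0,   0,   0,   0,   0,  84,  58,
        51,  14,   0]), array([-4.00000000e-02, -3.50000000e-02, -3.00000000e-02, -2.50000000e-02,
       -2.00000000e-02, -1.50000000e-02, -1.00000000e-02, -5.00000000e-03,
       -2.08166817e-17,  5.00000000e-03,  1.00000000e-02,  1.50000000e-02,
        2.00000000e-02,  2.50000000e-02,  3.00000000e-02,  3.50000000e-02,
        4.00000000e-02]))
 arm [[-0.3326, -0.0189, 0.1165], [0.0374, -0.0042, 0.1216], [0.1164, 0.0125, 0.1368]]
top head jig: x [-0.0279 -0.0014  0.0253] y [-0.1007 -0.1006 -0.1004 -0.0976 -0.0939 -0.0917] z [0.0939 0.1275 0.1377]
 cheeks y (array([ 0, 84, 38, 14,  0,  0,  0,  0,  0,  0,  0, 12, 51, 37, 14,  0]), array([-4.00000000e-02, -3.50000000e-02, -3.00000000e-02, -2.50000000e-02,
       -2.00000000e-02, -1.50000000e-02, -1.00000000e-02, -5.00000000e-03,
       -2.08166817e-17,  5.00000000e-03,  1.00000000e-02,  1.50000000e-02,
        2.00000000e-02,  2.50000
[... 348 characters left out ...]
068 0.3439 0.1381]
top dot [164.71428571 202.5       ] 14 [[0.4979 0.3481 0.14  ]] bbox 163 166 201 204
 handle top 59 ((508.4571533203125, 342.135986328125), (16.393844604492188, 33.968360900878906), 65.17440032958984) [0.509  0.3422 0.1402]
tri (array([0.49736143, 0.3476414 , 0.1408684 ]), np.float64(0.0009400321380247503))
foot ((509.4994812011719, 347.5199279785156), (87.4671630859375, 102.322265625), 68.78864288330078) [[445.981201171875, 325.2597961425781], [541.371337890625, 288.2386169433594], [573.0177612304688, 369.7800598144531], [477.62762451171875, 406.8012390136719]]
[[[60, 3, 77], [150, 4, 67], [70, 11, 70], [40, 5, 147]], [[23, 7, 146], [0, 4, 72], [150, 3, 78], [15, 5, 96]]]
```

```bash
cat >> h.py <<'E'
from scipy.spatial.transform import Rotation as Ro
def pose(): s=ctrl.state(); return s["position"],Ro.from_quat(s["ee_rot"]),s
def to(p,zdir,xdir,p0=None,R0=None):
    "shift and turn to TCP p with tool z=zdir, tool x~xdir"
    if p0 is None: p0,R0,_=pose()
    z=np.array(zdir,float);z/=np.linalg.norm(z);x=np.array(xdir,float);x-=z*(x@z);x/=np.linalg.norm(x)
    R=Ro.from_matrix(np.c_[x,np.cross(z,x),z])
    return R0.inv().apply(np.array(p)-p0).round(4),(R0.inv()*R).as_rotvec().round(4)
E
python3 - <<'E'
from h import *
print(to(unjig((0,-.145,.23)),(0,0,-1),JX))
E
```

```text
(array([-0.4102, -0.4334,  0.0013]), array([-0.0002,  0.0016,  0.0473]))
```

```bash
python3 -m creep '[[[-0.03,-0.03,0],[0,0,0]],[[-0.07,-0.075,0],[0,0,0.01]],[[-0.11,-0.12,0],[0,0,0.02]],[[-0.15,-0.16,0],[0,0,0.03]],[[-0.19,-0.20,0],[0,0,0.04]],[[-0.23,-0.245,0],[0,0,0.047]],[[-0.27,-0.29,0],[0,0,0.047]],[[-0.30,-0.32,0],[0,0,0.047]]]' 0
python3 - <<'E'
from h import *
print(to(unjig((0,-.145,.095)),(0,0,-1),JX))
E
```

```text
time: 1.1
position: [0.3788, -0.1459, 0.2312]
ee_rot: [0.788, -0.616, -0.0, -0.0]
contact_force: [0.0, -0.5, 0.5]
width: -0.001
(array([-0.1137, -0.1072,  0.1362]), array([-0.0001,  0.0002,  0.002 ]))
```

```bash
python3 -m creep '[[[-0.03,-0.03,0],[0,0,0.002]],[[-0.07,-0.065,0],[0,0,0.002]],[[-0.1,-0.095,0.02],[0,0,0.002]],[[-0.114,-0.107,0.05],[0,0,0.002]],[[-0.114,-0.107,0.09],[0,0,0.002]],[[-0.114,-0.107,0.12],[0,0,0.002]],[[-0.114,-0.107,0.136],[0,0,0.002]],[[-0.114,-0.107,0.136],[0,0,0.002]]]' 0
python3 - <<'E'
from h import *
p,R,s=pose();print(jig(p),R.as_matrix().round(3).tolist(), to(unjig((0,-.057,.095)),(0,0,-1),JX))
s=ctrl.snapshot("side");cv2.imwrite("pics/side1.png",cv2.resize(s["img"][110:230,190:350],None,fx=4,fy=4)[:,:,::-1])
E
```

```text
time: 2.1
position: [0.4531, -0.0115, 0.094]
ee_rot: [0.787, -0.617, -0.002, 0.001]
contact_force: [0.0, -1.0, 0.0]
width: -0.001
[ 0.00127375 -0.14753232  0.09400569] [[0.239, -0.971, -0.004], [-0.971, -0.239, 0.001], [-0.001, 0.003, -1.0]] (array([-0.0014, -0.0905, -0.0013]), array([ 0.0032,  0.0015, -0.0015]))
```

View pics/side1.png

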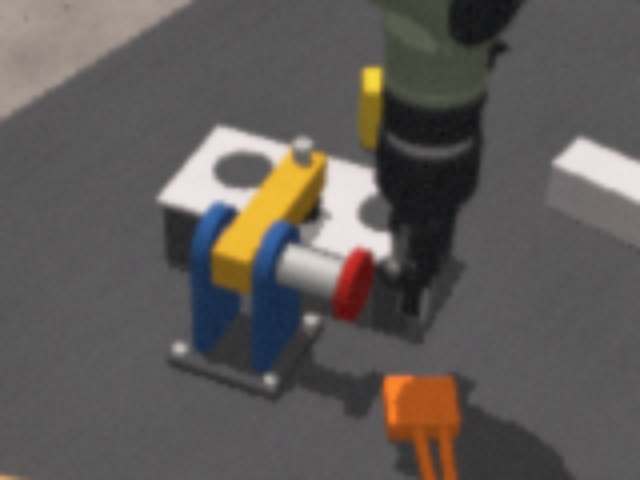

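The crop shows the shut fingers at about (415,300), just in front of the red head at (353,285), at the right height. Pushing now.

```bash
python3 -m creep '[[[0,-0.015,0],[0,0,0]],[[0,-0.03,0],[0,0,0]],[[0,-0.04,0],[0,0,0]],[[0,-0.05,0],[0,0,0]],[[0,-0.06,0],[0,0,0]],[[0,-0.069,0],[0,0,0]],[[0,-0.077,0],[0,0,0]],[[0,-0.082,0],[0,0,0]]]' 0
python3 - <<'E'
from h import *
p,R,s=pose();print(jig(p),s["contact_force"],s["contact_force"]@JY)
s=ctrl.snapshot("side");J=jig(cloud(s));q=J[mask(s,"red")&(np.abs(J[...,0])<.05)&(np.abs(J[...,1])<.15)]
print(len(q),np.percentile(q[:,1],[2,20,50,80]).round(4))
E
```

```text
time: 3.15
position: [0.5342, 0.0075, 0.0954]
ee_rot: [0.787, -0.617, -0.0, 0.001]
contact_force: [-5.1, -3.2, 4.7]
width: -0.002
[ 0.00231522 -0.06427599  0.09542565] [-5.08835842 -3.19346752  4.69385464] -5.706186042523952
67 [-0.0545 -0.0531 -0.0514 -0.0464]
```

```bash
python3 -m creep '[[[0,-0.002,0],[0,0,0]],[[0,-0.004,0],[0,0,0]],[[0,-0.005,0],[0,0,0]],[[0,-0.006,0],[0,0,0]],[[0,-0.007,0],[0,0,0]],[[0,-0.0075,0],[0,0,0]],[[0,-0.008,0],[0,0,0]],[[0,-0.008,0],[0,0,0]]]' 0
python3 - <<'E'
from h import *
p,R,s=pose();print(jig(p),s["contact_force"],s["contact_force"]@JY)
E
```

```text
time: 4.2
position: [0.5398, 0.009, 0.0954]
ee_rot: [0.787, -0.617, -0.001, 0.002]
contact_force: [-10.0, -5.8, 8.7]
width: 0.0
[ 0.00227549 -0.05845175  0.09538322] [-10.03690158  -5.81246972   8.71954565] -11.138739902802579
```

```bash
python3 -m creep '[[[0,-0.001,0],[0,0,0]],[[0,-0.0015,0],[0,0,0]],[[0,-0.002,0],[0,0,0]],[[0,-0.002,0],[0,0,0]],[[0,-0.0025,0],[0,0,0]],[[0,-0.003,0],[0,0,0]],[[0,-0.003,0],[0,0,0]],[[0,-0.003,0],[0,0,0]]]' 0
python3 - <<'E'
from h import *
p,R,s=pose();print(jig(p),s["contact_force"],s["contact_force"]@JY)
s=ctrl.snapshot("side");J=jig(cloud(s));q=J[mask(s,"red")&(np.abs(J[...,0])<.05)&(np.abs(J[...,1])<.15)]
print(len(q),np.percentile(q[:,1],[2,20,50,80]).round(4))
cv2.imwrite("pics/side2.png",cv2.resize(s["img"][130:220,210:310],None,fx=6,fy=6)[:,:,::-1])
E
```

```text
time: 5.2
position: [0.5397, 0.0089, 0.0954]
ee_rot: [0.787, -0.618, -0.002, 0.004]
contact_force: [-16.9, -7.5, 16.4]
width: -0.001
[ 0.00228958 -0.05857673  0.0953672 ] [-16.85442541  -7.49066457  16.37878648] -18.159773531192965
69 [-0.0485 -0.0471 -0.0461 -0.0418]
```

View pics/side2.png

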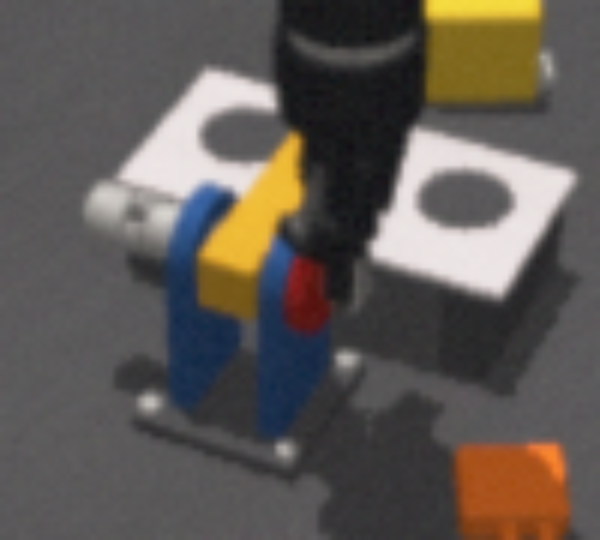

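The pin is home: it stopped moving while the force rose to 18 N, and the head face is at y ≈ -46 mm. The cross-hole shows at crop (133,213), full-image (232,165). Backing off and going to the rack.

```bash
python3 - <<'E'
from h import *
a=np.radians(-22);cx=np.array([np.cos(a),np.sin(a),0]);cy=np.array([-cx[1],cx[0],0])
root=np.array([.4976,.3476,0]);g=root+.011*cx;g[2]=.24;print(g);print(to(g,(0,0,-1),cy),np.degrees(np.arctan2(cy[1],cy[0])))
E
```

```text
[0.50779902 0.34347933 0.24      ]
(array([-0.3323, -0.047 , -0.1457]), array([ 0.0061,  0.012 , -2.518 ])) 68.0
```

```bash
python3 -m creep '[[[0,0.025,0],[0,0,0]],[[0,0.055,0],[0,0,0]],[[0,0.055,-0.04],[0,0,0]],[[0,0.055,-0.08],[0,0,0]],[[0,0.055,-0.12],[0,0,-0.15]],[[-0.02,0.055,-0.14],[0,0,-0.33]],[[-0.06,0.055,-0.14],[0,0,-0.51]],[[-0.10,0.055,-0.14],[0,0,-0.69]]]' 0.06
python3 - <<'E'
from h import *
a=np.radians(-22);cx=np.array([np.cos(a),np.sin(a),0]);cy=np.array([-cx[1],cx[0],0])
g=np.array([.4976,.3476,0])+.011*cx;g[2]=.24;print(g);print(to(g,(0,0,-1),cy))
E
```

```text
time: 6.25
position: [0.4685, 0.0958, 0.236]
ee_rot: [0.95, -0.312, 0.001, -0.001]
contact_force: [0.6, 0.1, -0.3]
width: 0.703
[0.50779902 0.34347933 0.24      ]
(array([-0.1153, -0.2227, -0.0035]), array([-8.0000e-04, -3.6000e-03, -1.8216e+00]))
```

```bash
python3 -m creep '[[[-0.015,-0.03,0],[0,0,-0.18]],[[-0.03,-0.06,0],[0,0,-0.36]],[[-0.05,-0.09,0],[0,0,-0.54]],[[-0.065,-0.12,0],[0,0,-0.72]],[[-0.08,-0.15,0],[0,0,-0.9]],[[-0.095,-0.18,0],[0,0,-1.08]],[[-0.11,-0.21,0],[0,0,-1.26]],[[-0.115,-0.223,0],[0,0,-1.44]]]' 0.06
python3 - <<'E'
from h import *
a=np.radians(-22);cx=np.array([np.cos(a),np.sin(a),0]);cy=np.array([-cx[1],cx[0],0])
g=np.array([.4976,.3476,0])+.011*cx;g[2]=.17;print(g);print(to(g,(0,0,-1),cy))
E
```

```text
time: 7.25
position: [0.509, 0.3447, 0.2352]
ee_rot: [0.919, 0.393, 0.001, -0.001]
contact_force: [-0.6, -0.2, -0.2]
width: 0.699
[0.50779902 0.34347933 0.17      ]
(array([-0.0019,  0.    ,  0.0652]), array([-0.0005, -0.0023, -0.3788]))
```

```bash
python3 -m creep '[[[-0.001,0,0],[0,0,-0.18]],[[-0.002,0,0],[0,0,-0.36]],[[-0.002,0,0.02],[0,0,-0.379]],[[-0.002,0,0.04],[0,0,-0.379]],[[-0.002,0,0.05],[0,0,-0.379]],[[-0.002,0,0.06],[0,0,-0.379]],[[-0.002,0,0.065],[0,0,-0.379]],[[-0.002,0,0.065],[0,0,-0.379]]]' 0.06
python3 - <<'E'
from h import *
p,R,s=pose();print(p)
s=ctrl.snapshot("wrist");np.savez("pics/w3.npz",**s);print(s["fovy"],s["T"].round(3).tolist())
a=s["img"]; b=ctrl.snapshot("side");np.savez("pics/s3.npz",**b)
cv2.imwrite("pics/w3.png",np.hstack([a[:,60:452],cv2.resize(b["img"][195:291,160:258],(392,384))])[:,:,::-1])
E
```

```text
time: 8.25
position: [0.5072, 0.3406, 0.1702]
ee_rot: [0.831, 0.556, -0.0, -0.0]
contact_force: [0.5, 0.4, 0.7]
width: 0.707
[0.50715812 0.34057587 0.17020398]
65.70646984690485 [[0.383, 0.876, 0.292, 0.432], [0.924, -0.363, -0.121, 0.371], [0.0, 0.316, -0.949, 0.313], [0.0, 0.0, 0.0, 1.0]]
```

View pics/w3.png

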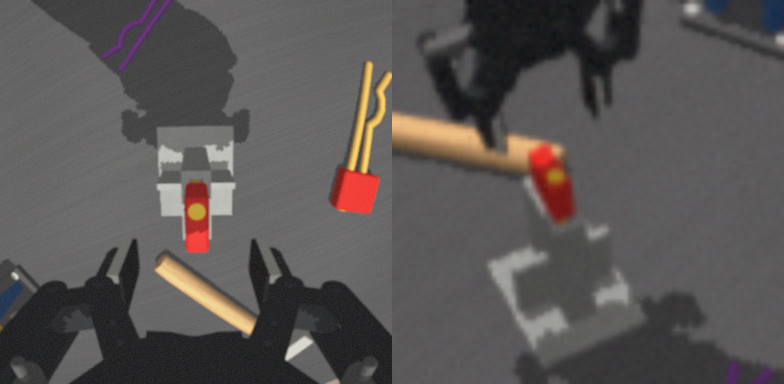

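The wrist view shows the clip handle between the jaws, with its dot at about (257,212) in full-image columns and the far end at (257,250). It is almost on the jaw midline. I'll measure the lateral offset.

```bash
cat >> h.py <<'E'
def wray(s,uv):
    f=192/np.tan(np.radians(s["fovy"])/2); uv=np.atleast_2d(uv).astype(float);T=np.asarray(s["T"])
    a=uv-[s["cx"],s["cy"]];r=np.linalg.norm(a,axis=1)+1e-9;th=r/f
    d=np.c_[a*(np.sin(th)/r)[:,None],np.cos(th)]@T[:3,:3].T
    return T[:3,3],d
def wplane(s,uv,z):
    o,d=wray(s,uv);return o+d*((z-o[2])/d[:,2])[:,None]
E
python3 - <<'E'
from h import *
s=dict(np.load("pics/w3.npz"));h=hsv(s)
k=np.zeros(h.shape[:2],bool);k[170:262,235:280]=1
dm=(h[...,0]>14)&(h[...,0]<35)&(h[...,1]>140)&k&(h[...,2]>120);dm[:200]=0;v,u=np.nonzero(dm);dot=[u.mean(),v.mean()]
D=wplane(s,dot,.14)[0];print("dot",dot,D)
m=(mask(s,"red")|dm)&k;m[:202]=0;v,u=np.nonzero(m);q=wplane(s,np.c_[u,v],.14);r=cv2.minAreaRect((q[:,:2]*1000).astype(np.float32));print(r)
p,R,_=pose();print("dot in tool",R.inv().apply(D-p),"handle c",R.inv().apply(np.r_[np.array(r[0])/1000,.14]-p))
c,w,_=cv2.fitLine((q[:,:2]*1000).astype(np.float32),2,0,.01,.01).ravel()[[0,1,2]];print("axis ang",np.degrees(np.arctan2(w,c)))
print(np.degrees(np.arctan2(R.as_matrix()[1,0],R.as_matrix()[0,0])))
E
```

```text
dot [np.float64(256.3905579399142), np.float64(211.25751072961373)] [0.4987049  0.34574522 0.14      ]
((509.2838439941406, 341.7026062011719), (14.6661376953125, 35.290470123291016), 68.19417572021484)
dot in tool [ 0.00129271 -0.01005488  0.03076086] handle c [0.00159657 0.0012661  0.03076644]
axis ang -21.13071
67.54877050229857
```

```bash
python3 -m creep '[[[0.0014,0.0005,0.01],[0,0,0]],[[0.0014,0.0005,0.03],[0,0,0]],[[0.0014,0.0005,0.045],[0,0,0]],[[0.0014,0.0005,0.055],[0,0,0]],[[0.0014,0.0005,0.06],[0,0,0]],[[0.0014,0.0005,0.061],[0,0,0]],[[0.0014,0.0005,0.061],[0,0,0]],[[0.0014,0.0005,0.061],[0,0,0]]]' 0.06 && python3 -m creep '[[[0,0,0],[0,0,0]],[[0,0,0],[0,0,0]],[[0,0,0],[0,0,0]],[[0,0,0],[0,0,0]],[[0,0,0],[0,0,0]],[[0,0,0],[0,0,0]],[[0,0,0],[0,0,0]],[[0,0,0],[0,0,0]]]' 0.0
```

```text
time: 9.35
position: [0.5085, 0.3418, 0.1098]
ee_rot: [0.831, 0.556, 0.0, 0.0]
contact_force: [-0.3, 0.1, 0.5]
width: 0.705
time: 10.35
position: [0.5083, 0.3417, 0.1095]
ee_rot: [0.831, 0.556, 0.0, 0.0]
contact_force: [0.1, 0.5, 3.1]
width: 0.177
```

```bash
python3 -m creep '[[[0,0,-0.015],[0,0,0]],[[0,0,-0.04],[0,0,0]],[[0,0,-0.07],[0,0,0]],[[0,0,-0.1],[0,0,0]],[[0,0,-0.125],[0,0,0]],[[0,0,-0.145],[0,0,0]],[[0,0,-0.155],[0,0,0]],[[0,0,-0.155],[0,0,0]]]' 0.0
python3 - <<'E'
from h import *
p,R,st=pose();print(p,R.as_matrix().round(3).tolist())
for n in("wrist","side","top"):
    s=ctrl.snapshot(n);np.savez(f"pics/{n}4.npz",**s)
    if n=="wrist":a=s["img"][140:,130:382]
    if n=="side":
        f=192/np.tan(np.radians(s["fovy"])/2);T=np.asarray(s["T"])
        c=T[:3,:3].T@(p-T[:3,3]);u,v=int(c[0]/c[2]*f+s["cx"]),int(c[1]/c[2]*f+s["cy"]);print(u,v)
        b=s["img"][max(0,v-40):v+80,max(0,u-60):u+60];print(max(0,v-40),max(0,u-60))
cv2.imwrite("pics/g4.png",np.hstack([cv2.resize(a,(400,388)),cv2.resize(b,(388,388))])[:,:,::-1])
E
```

```text
time: 11.35
position: [0.5083, 0.3417, 0.2648]
ee_rot: [0.831, 0.556, 0.0, 0.0]
contact_force: [-0.6, -0.2, -0.7]
width: 0.174
[0.5083331 0.3416608 0.2648065] [[0.382, 0.924, 0.001], [0.924, -0.382, 0.0], [0.001, 0.001, -1.0]]
194 201
161 134
```

View pics/g4.png

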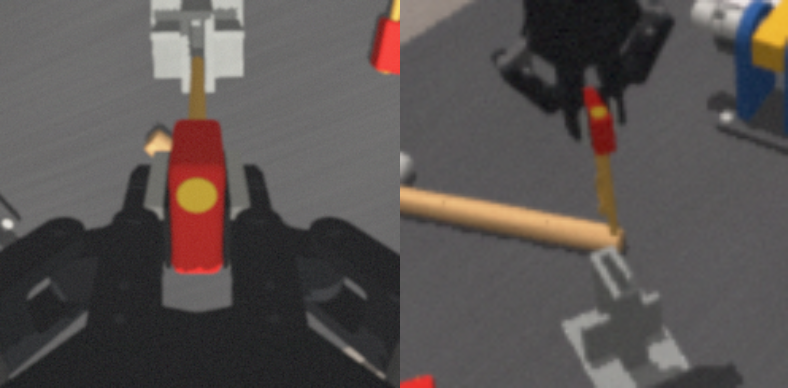

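The clip hangs straight in the grip, with its dot at wrist crop (197,195) and the leg tip at side crop (615,235). Next I'll measure the clip in the tool frame, and the hole from the top and side views.

```bash
python3 - <<'E'
from h import *
p,R,st=pose()
S={n:dict(np.load(f"pics/{n}4.npz")) for n in("wrist","side","top")}
s=S["wrist"];h=hsv(s);m=(h[...,0]>14)&(h[...,0]<35)&(h[...,1]>140)&(h[...,2]>120);m[:240]=0;m[285:]=0;m[:,:235]=0;m[:,275:]=0
v,u=np.nonzero(m);dot=[u.mean(),v.mean()];print("wrist dot",dot,len(u),u.min(),u.max(),v.min(),v.max(),"tool:",R.inv().apply(wplane(s,dot,p[2]+.0305)-p))
def proj(s,X):
    f=192/np.tan(np.radians(s["fovy"])/2);T=np.asarray(s["T"]);c=T[:3,:3].T@(np.asarray(X)-T[:3,3]);return (c[:2]/c[2]*f+[s["cx"],s["cy"]]).round(1)
s=S["side"];h=hsv(s)
print("pred side dot,tip",proj(s,p+R.apply([0,-.011,-.0305])),proj(s,p+R.apply([0,-.011,.1035])))
m=(h[...,0]>16)&(h[...,0]<35)&(h[...,1]>120)&(h[...,2]>150);k=np.zeros_like(m);k[188:203,190:200]=1;v,u=np.nonzero(m&k);print("side dot",u.mean(),v.mean(),len(u))
m=(h[...,0]>14)&(h[...,0]<32)&(h[...,1]>130);k=np.zeros_like(m);k[205:240,190:206]=1;m&=k;v,u=np.nonzero(m);print("leg side lowest",[(r,u[v==r].mean().round(1),(v==r).sum()) for r in range(208,238,3) if (v==r).any()],v.max())
# hole
print("pred hole centre top/side", [proj(S[n],unjig((-.5*.016*1.0,.064,.105+.0139))) for n in("top","side")])
H0=unjig((-.008,.064,.1189)) # upper mouth on pin surface
for n in("side","top"):
    s=S[n];J=jig(cloud(s));g=cv2.cvtColor(s["img"],cv2.COLOR_RGB2GRAY)
    u,v=proj(s,H0).astype(int);print(n,u,v);print(g[v-8:v+9,u-10:u+11])
    w=(hsv(s)[...,1]<50)&(J[...,1]>.036)&(J[...,1]<.11)&(np.abs(J[...,0])<.03)&(J[...,2]>.085)
    q=J[w];print(len(q),np.percentile(q,[1,50,99],axis=0).round(4).tolist())
E
```

```text
wrist dot [np.float64(253.59722222222223), np.float64(262.34027777777777)] 432 241 266 252 273 tool: [[ 0.00030944 -0.00876767 -0.03048964]]
pred side dot,tip [195.2 195.1] [200.3 233.2]
side dot 195.0 195.0 11
leg side lowest [(211, np.float64(196.5), np.int64(4)), (214, np.float64(196.5), np.int64(4)), (217, np.float64(196.5), np.int64(4)), (220, np.float64(197.0), np.int64(5)), (223, np.float64(197.5), np.int64(4)), (226, np.float64(197.5), np.int64(4)), (229, np.float64(199.5), np.int64(2)), (232, np.float64(199.5), np.int64(2))] 233
pred hole centre top/side [array([268.2, 153.4]), array([231.5, 164.6])]
side 231 164
[[ 89  91  89  90  88  89  90  88  88  94 136 206 227 230 231 231 228 228
  229 230 229]
 [ 88  88  90  87  89  85  88  84  93 134 204 227 230 229 231 231 231 231
  228 229 229]
 [ 87  89  87  86  88  88  89  89 111 181 225 228 230 230 230 230 229 230
  231 231 230]
 [ 90  86  89  88  89  96  97 103 150 209 224 228 230 230 230 229 231 230
  231 230 230]
 [ 89  88  90  89 100 134 146 148 147 162 181 205 211 223 227 229 230 229
  229 230 230]
 [ 87  88  90  94 134 182
[... 2036 characters left out ...]
107 108 106 108 106 108 109 150 207 170 168 145 203 223 214 198 181
  135 106 105]
 [107 108 108 107 108 107 108 107 130 179 181 187 199 221 232 229 221 204
  174 110 106]
 [107 107 106 107 106 106 106 106 112 159 186 200 215 224 234 235 225 213
  190 110 106]
 [108 107 108 106 106 108 106 108  89 149 180 200 213 223 233 237 228 216
  192 120 107]
 [108 108 107 107 107  88  86  87  73 138 172 197 211 222 230 238 230 218
  198 143 108]
 [109 107 108 108  87  71  71  71  69 118 163 195 209 220 230 237 231 220
  204 163 106]
 [108 107 108 108  73  71  71  71  70  94 157 190 206 217 217 214 210 171
  157 135 108]]
191 [[-0.0154, 0.0387, 0.0997], [-0.0006, 0.067, 0.1171], [0.0154, 0.094, 0.1248]]
```

```bash
cat >> h.py <<'E'
ZH=np.array([0,0,np.cos(np.pi/6)])-.5*JX
C=unjig((0.0005,.0635,.105)); CL=np.array([.0003,-.010,.0055])
def ins(h,dp=0):
    "shift/turn that brings clip root h above hole centre along hole axis"
    z=-ZH;x=JY;R=np.c_[x,np.cross(z,x),z]
    p=C+h*ZH-R@CL; return p.round(4),to(p,z,x)
E
python3 - <<'E'
from h import *
print(ins(.19)); print(ctrl.state()["joints"].round(3))
E
```

```text
(array([0.6361, 0.1264, 0.2793]), (array([-0.1496,  0.2008, -0.0162]), array([-0.4848, -0.2431,  0.915 ])))
[ 0.471  0.427  0.04   1.185 -0.     0.863]
```

```bash
python3 -m creep '[[[-0.01,0.015,-0.01],[-0.03,-0.015,0.06]],[[-0.03,0.045,-0.02],[-0.1,-0.05,0.19]],[[-0.055,0.075,-0.02],[-0.18,-0.09,0.34]],[[-0.08,0.105,-0.02],[-0.26,-0.13,0.49]],[[-0.105,0.14,-0.02],[-0.34,-0.17,0.64]],[[-0.13,0.175,-0.02],[-0.42,-0.21,0.79]],[[-0.15,0.2,-0.016],[-0.485,-0.243,0.915]],[[-0.15,0.201,-0.016],[-0.485,-0.243,0.915]]]' 0.0
python3 - <<'E'
from h import *
print(ins(.145)); s=ctrl.state();print(s["joints"].round(3),s["width"])
E
```

```text
time: 12.5
position: [0.6364, 0.1251, 0.2774]
ee_rot: [0.959, 0.117, 0.03, 0.257]
contact_force: [-0.7, 0.6, -2.0]
width: 0.175
(array([0.6415, 0.1045, 0.2403]), (array([ 0.0001, -0.0001,  0.0427]), array([-0.0009,  0.003 ,  0.0002])))
[ 0.314  0.543  0.159  1.231 -0.521  1.655] 0.17522326132128535
```

```bash
python3 -m creep '[[[0,0,0.007],[0,0.003,0]],[[0,0,0.015],[0,0.003,0]],[[0,0,0.025],[0,0.003,0]],[[0,0,0.035],[0,0.003,0]],[[0,0,0.045],[0,0.003,0]],[[0,0,0.052],[0,0.003,0]],[[0,0,0.056],[0,0.003,0]],[[0,0,0.056],[0,0.003,0]]]' 0.0
python3 - <<'E'
from h import *
p,R,st=pose();print(ins(.131))
for n in("wrist","side","top"):
    s=ctrl.snapshot(n);np.savez(f"pics/{n}5.npz",**s)
    if n=="wrist":a=s["img"][90:290,180:330]
    if n=="side":b=s["img"][105:185,195:255]
cv2.imwrite("pics/g5.png",np.hstack([cv2.resize(a,(420,560),interpolation=2),cv2.resize(b,(380,560),interpolation=2)])[:,:,::-1])
E
```

```text
time: 13.5
position: [0.6434, 0.0989, 0.2315]
ee_rot: [0.959, 0.117, 0.033, 0.256]
contact_force: [1.1, 0.4, -0.9]
width: 0.176
(array([0.6432, 0.0977, 0.2282]), (array([-0.0005, -0.0007,  0.0034]), array([-0.0004, -0.0044, -0.001 ])))
```

View pics/g5.png

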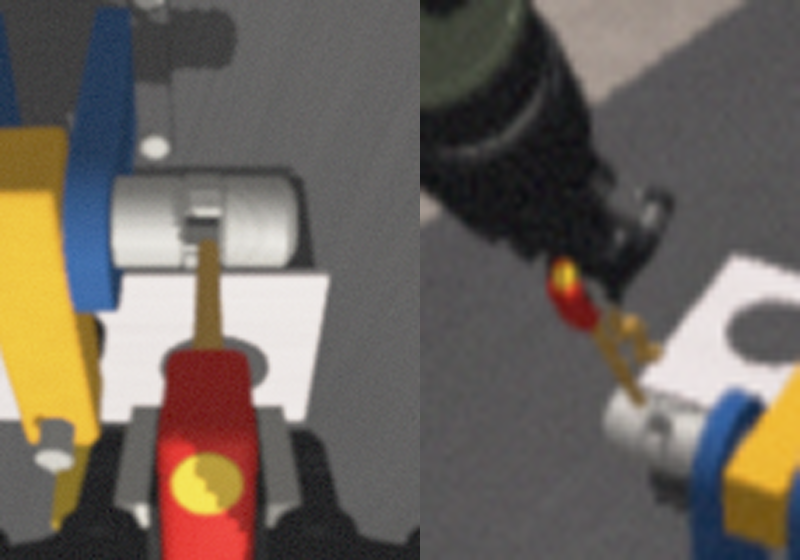

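The wrist crop shows the leg tip at (208,240), just over the cross-hole, whose dark mouth spans about x 180–222. The side view agrees roughly. I'll compare the predicted and actual hole mouth numerically.

```bash
cat >> h.py <<'E'
XH=np.cross(JY,ZH)
def wproj(s,X):
    f=192/np.tan(np.radians(s["fovy"])/2);T=np.asarray(s["T"]);c=(np.atleast_2d(X)-T[:3,3])@T[:3,:3]
    r=np.linalg.norm(c[:,:2],axis=1);th=np.arctan2(r,c[:,2]);return c[:,:2]/r[:,None]*(th*f)[:,None]+[s["cx"],s["cy"]]
def mouth(y,x): return C+y*JY+x*XH+np.sqrt(.016**2-x**2)*ZH
E
python3 - <<'E'
from h import *
p,R,st=pose();s=dict(np.load("pics/wrist5.npz"))
print("XH",XH,"pred mouth c",wproj(s,mouth(0,0)),"edges y-,y+",wproj(s,[mouth(-.006,0),mouth(.006,0)]).round(1).tolist(),"x-,x+",wproj(s,[mouth(0,-.00525),mouth(0,.00525)]).round(1).tolist())
print("tip pred",wproj(s,p+R.apply(CL+[0,0,.098])).round(1),"leg root",wproj(s,p+R.apply(CL)).round(1),"dot",wproj(s,p+R.apply(CL-[0,0,.036])).round(1))
print("pin end",wproj(s,[C+.032*JY+.016*ZH]).round(1),"pin edges",wproj(s,[C-.016*XH,C+.016*XH]).round(1).tolist(), "cheek",wproj(s,unjig((-.008,.034,.1189))).round(1))
g=cv2.cvtColor(s["img"],cv2.COLOR_RGB2GRAY);hs=hsv(s)
print("cols",list(range(238,268)))
for r in range(148,192,1): print(r,*[f"{'y' if hs[r,c,1]>110 else ''}{g[r,c]}" for c in range(238,268)])
m=(hs[...,0]>14)&(hs[...,0]<35)&(hs[...,1]>140)&(hs[...,2]>100);m[:245]=0;m[285:]=0;m[:,:235]=0;m[:,275:]=0;v,u=np.nonzero(m);print("dot",u.mean(),v.mean())
print(g[180,215:300:1].tolist())
E
```

```text
XH [ 0.20789686 -0.84070143  0.5       ] pred mouth c [[253.07419587 171.53089119]] edges y-,y+ [[246.6, 171.6], [259.5, 171.5]] x-,x+ [[253.1, 165.8], [253.1, 176.7]]
tip pred [[254.8 178.6]] leg root [[255.1 228.3]] dot [[255.3 263.5]]
pin end [[287.4 171.5]] pin edges [[253.0, 151.3], [253.1, 183.0]] cheek [[221.3 171.3]]
cols [238, 239, 240, 241, 242, 243, 244, 245, 246, 247, 248, 249, 250, 251, 252, 253, 254, 255, 256, 257, 258, 259, 260, 261, 262, 263, 264, 265, 266, 267]
148 97 93 95 94 98 94 96 90 90 94 90 93 91 93 92 95 93 93 95 91 93 95 92 93 94 93 96 96 95 91
149 85 80 79 80 82 78 79 77 76 78 80 82 76 79 78 79 82 78 78 83 78 82 81 81 77 79 78 84 78 80
150 70 69 68 68 65 68 67 66 62 66 70 67 68 70 68 66 66 63 68 65 67 68 68 67 67 65 69 70 64 64
151 66 64 60 68 68 69 66 63 67 71 73 74 73 74 74 73 73 71 72 71 72 63 67 62 62 63 67 64 64 65
152 75 77 75 75 75 73 69 70 83 84 88 85 87 86 86 85 90 88 84 85 79 73 72 75 79 74 74 75 74 73
153 95 92 92 92 90 88 84 85 90 96 99 98 98 98 100 98 97 99 98 93 91 86 90 91 93 93 94 95 90 92
154 104 104 102 102 105 100 94 94 97 101 105 102 101
[... 4361 characters left out ...]
24
190 233 233 232 232 234 234 232 234 231 234 228 196 138 y106 y97 y97 y96 y99 y98 108 157 215 231 234 233 233 235 233 234 235
191 234 233 234 234 234 234 233 233 234 234 229 193 140 y102 y97 y97 y101 y99 y96 y104 153 218 233 234 234 234 233 234 234 234
dot 253.42465753424656 262.3584474885845
[102, 104, 94, 80, 96, 149, 194, 217, 220, 219, 219, 219, 219, 219, 219, 218, 219, 220, 218, 220, 219, 219, 220, 220, 221, 220, 221, 220, 215, 197, 179, 169, 166, 168, 154, 128, 102, 93, 97, 100, 103, 99, 105, 132, 156, 182, 207, 215, 212, 212, 215, 217, 215, 215, 212, 214, 213, 216, 218, 219, 217, 221, 219, 220, 222, 220, 211, 183, 153, 126, 81, 59, 58, 56, 54, 56, 65, 88, 98, 98, 97, 98, 97, 98, 96]
```

Measured hole mouth is centred at (252.4,171.8), against a predicted (253.1,171.5). The leg is at col 253.9, against a predicted 254.8. The relative error is under 0.5 mm, so I'm inserting the first part.

```bash
python3 -m creep '[[[-0.0006,0,0.004],[0,-0.004,0]],[[-0.0006,0,0.009],[0,-0.004,0]],[[-0.0006,0,0.014],[0,-0.004,0]],[[-0.0006,0,0.018],[0,-0.004,0]],[[-0.0006,0,0.022],[0,-0.004,0]],[[-0.0006,0,0.025],[0,-0.004,0]],[[-0.0006,0,0.027],[0,-0.004,0]],[[-0.0006,0,0.028],[0,-0.004,0]]]' 0.0
python3 - <<'E'
from h import *
p,R,st=pose();print(ins(.131),ins(.06));f=st["contact_force"];print(f,R.inv().apply(f),st["width"])
E
```

```text
time: 14.65
position: [0.6463, 0.0853, 0.2075]
ee_rot: [0.959, 0.116, 0.032, 0.257]
contact_force: [-0.2, -0.7, -1.4]
width: 0.182
(array([0.6432, 0.0977, 0.2282]), (array([-0.0001, -0.0007, -0.0244]), array([-0.0004, -0.0007, -0.001 ]))) (array([0.6517, 0.0633, 0.1667]), (array([-0.0001, -0.0007,  0.0466]), array([-0.0004, -0.0007, -0.001 ])))
[-0.17803442 -0.70436439 -1.40133808] [-0.34314453 -0.14459763  1.53392216] 0.18153365805384167
```

No contact force, with the leg about 7 mm into the bore. Continuing.

```bash
python3 -m creep '[[[0,0,0.003],[0,0,0]],[[0,0,0.006],[0,0,0]],[[0,0,0.009],[0,0,0]],[[0,0,0.012],[0,0,0]],[[0,0,0.015],[0,0,0]],[[0,0,0.018],[0,0,0]],[[0,0,0.02],[0,0,0]],[[0,0,0.02],[0,0,0]]]' 0.0
python3 - <<'E'
from h import *
p,R,st=pose();print(ins(.06)[1]);f=st["contact_force"];print(R.inv().apply(f),R.inv().apply(st["wrist_torque"]),st["width"])
E
```

```text
time: 15.65
position: [0.649, 0.0754, 0.1904]
ee_rot: [0.959, 0.116, 0.032, 0.257]
contact_force: [0.3, -0.2, -0.9]
width: 0.177
(array([-0.0003, -0.001 ,  0.0267]), array([ 0.0002, -0.001 , -0.0014]))
[ 0.2004209  -0.18948767  0.91748426] [ 0.30664728  0.12083929 -0.00963207] 0.17653106246956535
```

```bash
python3 -m creep '[[[0,0,0.003],[0,0,0]],[[0,0,0.006],[0,0,0]],[[0,0,0.009],[0,0,0]],[[0,0,0.012],[0,0,0]],[[0,0,0.015],[0,0,0]],[[0,0,0.018],[0,0,0]],[[0,0,0.02],[0,0,0]],[[0,0,0.02],[0,0,0]]]' 0.0
python3 - <<'E'
from h import *
p,R,st=pose();print(ins(.06)[1]);f=st["contact_force"];print(R.inv().apply(f),R.inv().apply(st["wrist_torque"]),st["width"])
E
```

```text
time: 16.65
position: [0.6507, 0.0656, 0.1718]
ee_rot: [0.959, 0.116, 0.031, 0.257]
contact_force: [2.5, -5.2, -2.5]
width: 0.173
(array([ 0.0004, -0.0003,  0.0056]), array([-0.0007,  0.0009, -0.0006]))
[1.22436464 3.64152778 5.038521  ] [-0.39179099  0.1651057  -0.04277836] 0.17271616653972335
```

```bash
python3 -m creep '[[[0,0,0.001],[0,0,0]],[[0,0,0.002],[0,0,0]],[[0,0,0.003],[0,0,0]],[[0,0,0.004],[0,0,0]],[[0,0,0.005],[0,0,0]],[[0,0,0.0055],[0,0,0]],[[0,0,0.0055],[0,0,0]],[[0,0,0.0055],[0,0,0]]]' 0.0
python3 - <<'E'
from h import *
p,R,st=pose();print(ins(.06)[1]);f=st["contact_force"];print(R.inv().apply(f),R.inv().apply(st["wrist_torque"]),st["width"])
for n in("wrist","side","top"):
    s=ctrl.snapshot(n);np.savez(f"pics/{n}6.npz",**s)
    if n=="wrist":a=s["img"][90:290,180:330]
    if n=="side":b=s["img"][120:200,195:255]
cv2.imwrite("pics/g6.png",np.hstack([cv2.resize(a,(420,560),interpolation=2),cv2.resize(b,(380,560),interpolation=2)])[:,:,::-1])
E
```

```text
time: 17.65
position: [0.6517, 0.0634, 0.1679]
ee_rot: [0.959, 0.116, 0.032, 0.257]
contact_force: [0.7, -2.1, -1.2]
width: 0.174
(array([-0.0001, -0.0005,  0.0011]), array([-0.0008, -0.0005, -0.0008]))
[0.20045176 1.26131762 2.14106518] [0.15411625 0.04016924 0.03076913] 0.17354260817342562
```

View pics/g6.png

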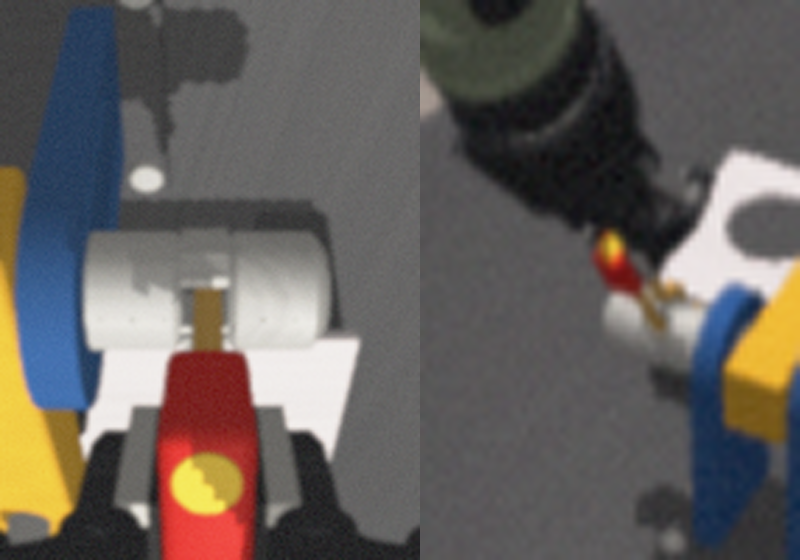

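The leg is centred in the bore, seen at wrist crop (208,310), and the handle is about 1 mm from seated. I'll add the last millimetre, then release with a small opening.

```bash
python3 -m creep '[[[0,0,0.0005],[0,0,0]],[[0,0,0.001],[0,0,0]],[[0,0,0.0012],[0,0,0]],[[0,0,0.0012],[0,0,0]],[[0,0,0.0012],[0,0,0]],[[0,0,0.0012],[0,0,0]],[[0,0,0.0012],[0,0,0]],[[0,0,0.0012],[0,0,0]]]' 0.0
python3 - <<'E'
from h import *
p,R,st=pose();print(ins(.06)[1]);f=st["contact_force"];print(R.inv().apply(f),st["width"])
E
python3 -m creep '[[[0,0,0],[0,0,0]],[[0,0,0],[0,0,0]],[[0,0,0],[0,0,0]],[[0,0,0],[0,0,0]],[[0,0,0],[0,0,0]],[[0,0,0],[0,0,0]],[[0,0,0],[0,0,0]],[[0,0,0],[0,0,0]]]' 0.04
python3 - <<'E'
from h import *
p,R,_=pose()
s=ctrl.snapshot("wrist");np.savez("pics/wrist7.npz",**s);h=hsv(s)
m=(h[...,0]>14)&(h[...,0]<35)&(h[...,1]>140)&(h[...,2]>100);m[:245]=0;m[285:]=0;m[:,:235]=0;m[:,275:]=0;v,u=np.nonzero(m);print("dot",u.mean(),v.mean(),"pred",wproj(s,p+R.apply(CL-[0,0,.036])).round(1))
s=dict(np.load("pics/wrist6.npz"));h=hsv(s)
m=(h[...,0]>14)&(h[...,0]<35)&(h[...,1]>140)&(h[...,2]>100);m[:245]=0;m[285:]=0;m[:,:235]=0;m[:,275:]=0;v,u=np.nonzero(m);print("dot before",u.mean(),v.mean())
E
```

```text
time: 18.8
position: [0.652, 0.0628, 0.1671]
ee_rot: [0.959, 0.116, 0.032, 0.257]
contact_force: [0.5, -1.0, -0.6]
width: 0.174
(array([-0.0002, -0.0006,  0.    ]), array([-0.0005, -0.0008, -0.001 ]))
[0.2436433  0.62643974 1.04097439] 0.17443860268175201
time: 19.8
position: [0.652, 0.0628, 0.167]
ee_rot: [0.959, 0.116, 0.032, 0.257]
contact_force: [0.5, -0.0, -0.9]
width: 0.473
dot nan nan pred [[254.6 262.6]]
dot before 253.38063063063063 262.3445945945946<stdin>:4: RuntimeWarning: Mean of empty slice.
  ret = ret.dtype.type(ret / rcount)
```

```bash
python3 - <<'E'
from h import *
s=dict(np.load("pics/wrist7.npz"));b=ctrl.snapshot("side")
np.savez("pics/side7.npz",**b)
cv2.imwrite("pics/g7.png",np.hstack([cv2.resize(s["img"][90:330,166:346],(420,560),interpolation=2),cv2.resize(b["img"][120:200,195:255],(380,560),interpolation=2)])[:,:,::-1])
E
```

```text
(no output)
```

View pics/g7.png

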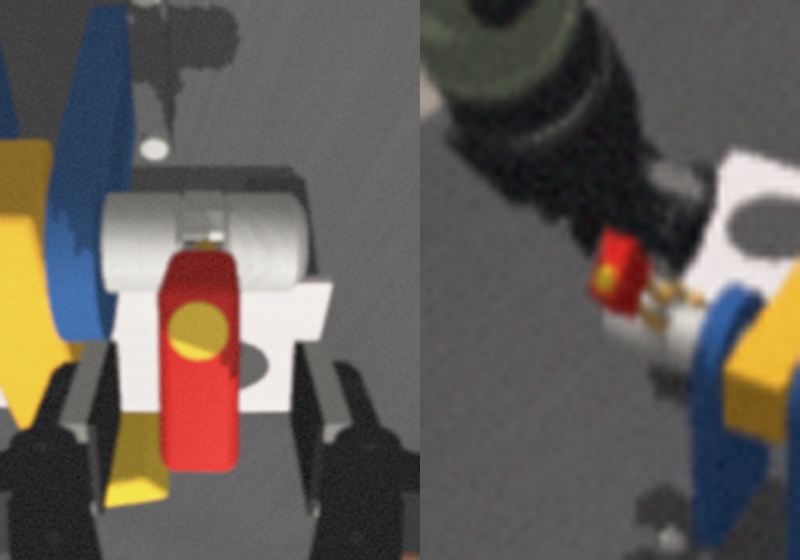

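After release the handle has leaned to the left: the dot is now at wrist crop (198,331) and side crop (605,277). I'll measure how far the clip is tilted or displaced.

```bash
python3 - <<'E'
from h import *
w=dict(np.load("pics/wrist7.npz"));sd=dict(np.load("pics/side7.npz"));tp=ctrl.snapshot("top");np.savez("pics/top7.npz",**tp)
def dot(s,box):
    h=hsv(s);m=(h[...,0]>16)&(h[...,0]<35)&(h[...,1]>140)&(h[...,2]>120);k=np.zeros_like(m);k[box[2]:box[3],box[0]:box[1]]=1;v,u=np.nonzero(m&k);return np.array([u.mean(),v.mean()]),len(u)
dw=dot(w,(235,270,215,248));ds=dot(sd,(215,232,152,166));print(dw,ds)
o1,d1=wray(w,dw[0]);o2,d2=rays(sd,ds[0]);d1=d1[0];d2=d2[0]
t=np.linalg.lstsq(np.c_[d1,-d2],o2-o1,rcond=None)[0];a=o1+t[0]*d1;b=o2+t[1]*d2
D=(a+b)/2;print("dot",D,"gap",np.linalg.norm(a-b));e=D-C
print("in hole axes: XH,JY,ZH",(e@XH).round(4),(e@JY).round(4),(e@ZH).round(4),"len",np.hypot(e@XH,e@ZH),"tilt deg",np.degrees(np.arctan2(e@XH,e@ZH)))
for n,s in(("side",sd),("top",tp)):
    P=cloud(s);m=mask(s,"red")&(np.linalg.norm(P-(C+.08*ZH),axis=2)<.07);e=P[m]-C
    if m.sum():print(n,m.sum(),[np.percentile(e@A,[3,50,97]).round(4).tolist() for A in(XH,JY,ZH)])
E
```

```text
(array([250.44957983, 231.48529412]), 476) (array([223.5, 159. ]), 6)
dot [0.64163973 0.09795439 0.1797611 ] gap 0.000939059570960025
in hole axes: XH,JY,ZH -0.0147 -0.0017 0.0948 len 0.09596738015996704 tilt deg -8.828506011250333
side 60 [[-0.0212, -0.0046, 0.005], [-0.0196, -0.0079, 0.0045], [0.0647, 0.0885, 0.1224]]
top 57 [[0.0012, 0.0156, 0.0212], [-0.0083, -0.0029, 0.0047], [0.066, 0.0865, 0.0997]]
```

The dot is 96.0 mm from the hole centre, which is exactly seated. The clip has only rotated about 9° about the pin within the hole's play. The bow is concentric with the pin, so that is its natural rest. Retracting.

```bash
python3 -m creep '[[[0,0,-0.01],[0,0,0]],[[0,0,-0.025],[0,0,0]],[[0,0,-0.045],[0,0,0]],[[0,0,-0.07],[0,0,0]],[[0,0,-0.1],[0,0,0]],[[0,0,-0.13],[0,0,0]],[[0,0,-0.15],[0,0,0]],[[0,0,-0.15],[0,0,0]]]' 0.04
python3 - <<'E'
from h import *
w=ctrl.snapshot("wrist");sd=ctrl.snapshot("side");t=ctrl.snapshot("top");np.savez("pics/w8.npz",**w);np.savez("pics/s8.npz",**sd)
p,R,_=pose();c=wproj(w,C)[0].astype(int);print(c)
a=cv2.resize(w["img"][max(0,c[1]-70):c[1]+70,c[0]-70:c[0]+70],(420,420),interpolation=2)
b=cv2.resize(sd["img"][125:195,205:268],(378,420),interpolation=2)
cv2.imwrite("pics/g8.png",np.hstack([a,b])[:,:,::-1])
t0=dict(np.load("pics/top0.npz"))["img"].astype(int);d=np.abs(t["img"].astype(int)-t0).sum(2)
for n,(u0,u1,v0,v1) in {"hammer":(155,205,100,185),"tape":(360,395,140,175),"offcut":(374,400,205,250)}.items():print(n,(d[v0:v1,u0:u1]>90).sum())
J=jig(cloud(sd));q=J[mask(sd,"red")&(np.abs(J[...,0])<.05)&(J[...,1]<-.02)&(J[...,1]>-.15)];print("head y",np.percentile(q[:,1],[2,20,50]).round(4))
E
```

```text
time: 20.95
position: [0.6346, 0.137, 0.2996]
ee_rot: [0.959, 0.117, 0.034, 0.256]
contact_force: [0.4, 0.1, -0.4]
width: 0.469
[252 151]
hammer 2094
tape 0
offcut 0
head y [-0.0483 -0.0473 -0.0461]
```

View pics/g8.png

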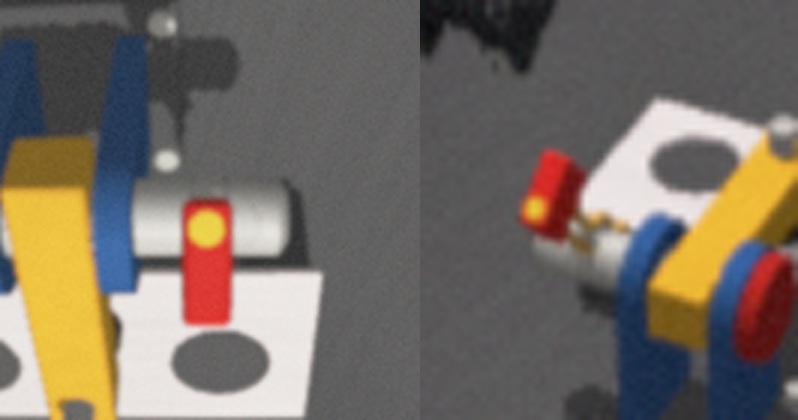

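The wrist crop shows the clip on the pin, dot (206,229). The side crop shows the handle at (553,195), the red head flat on the cheek, and the gripper clear. I'll check stability and whether the hammer difference is only arm occlusion.

```bash
python3 - <<'E'
from h import *
def dot(s,c,r):
    h=hsv(s);m=(h[...,0]>16)&(h[...,0]<35)&(h[...,1]>140)&(h[...,2]>140);k=np.zeros_like(m);k[c[1]-r:c[1]+r,c[0]-r:c[0]+r]=1;v,u=np.nonzero(m&k);return np.array([u.mean(),v.mean()]),len(u)
w=dict(np.load("pics/w8.npz"));s=dict(np.load("pics/s8.npz"))
cw=(252-70+206//3,151-70+229//3);dw=dot(w,cw,10);ds=dot(s,(205+114//6,125+210//6),4);print(dw,ds)
o1,d1=wray(w,dw[0]);o2,d2=rays(s,ds[0]);d1=d1[0];d2=d2[0];t=np.linalg.lstsq(np.c_[d1,-d2],o2-o1,rcond=None)[0]
a=o1+t[0]*d1;b=o2+t[1]*d2;e=(a+b)/2-C;print("gap",np.linalg.norm(a-b),"XH,JY,ZH",(e@XH).round(4),(e@JY).round(4),(e@ZH).round(4),np.hypot(e@XH,e@ZH))
i0=dict(np.load("pics/side0.npz"))["img"].astype(int);d=np.abs(s["img"].astype(int)-i0).sum(2)
print("hammer side diff",(d[205:242,115:190]>90).sum(),"tape",(d[125:150,278:303]>90).sum(),"offcut",(d[146:175,325:362]>90).sum())
# bent leg pixels beyond/below pin in wrist cloud? print yellow wire points near pin (side)
P=cloud(s);h=hsv(s);m=(h[...,0]>12)&(h[...,0]<35)&(h[...,1]>90);e=P-C;k=m&(np.linalg.norm(e,axis=2)<.05);q=e[k];
q=np.c_[q@XH,q@JY,q@ZH];q=q[np.abs(q[:,1])<.012];print(q[np.argsort(q[:,2])].round(3).tolist())
E
```

```text
(array([250.39252336, 156.94392523]), 107) (array([223.5, 159. ]), 6)
gap 0.001333098692525042 XH,JY,ZH -0.0141 -0.0015 0.0937 0.09472725359430392
hammer side diff 0 tape 0 offcut 75
[[0.024, -0.002, -0.023], [0.026, -0.001, -0.02], [0.022, -0.002, -0.011], [0.018, -0.004, 0.0], [0.0, -0.002, 0.005], [0.018, -0.001, 0.006], [-0.003, -0.001, 0.01], [0.015, -0.001, 0.013], [0.011, -0.003, 0.014], [-0.002, -0.003, 0.019], [-0.006, -0.002, 0.02], [0.008, -0.003, 0.021], [0.007, -0.0, 0.022], [0.011, -0.002, 0.023], [-0.005, -0.002, 0.024], [-0.007, -0.001, 0.03], [0.006, -0.003, 0.033], [0.003, -0.003, 0.04], [-0.008, -0.005, 0.043], [0.005, -0.003, 0.043]]
```

Relaxed bent-leg geometry fits the points measured around the pin. The hammer shows no change in the side view, and the offcut and tape none in the top view. Handing in.

```bash
python3 -c "
from station import ctrl
print(ctrl.sign_off(), ctrl.state()['time'])"
```

```text
the job is handed in; nothing more can be done
the job is handed in; nothing more can be done
```

The jig arm is locked and the job is handed in, at about 21 s on the robot's clock. I pushed the pin home with the shut fingers. I then took the small red clip from the rack, put its straight leg through the cross-hole until the bent leg rode over the pin, and released it and backed off.

**Last checks**
- **Pin:** the head face is about 46 mm from the jig origin, as given for fully home. It stopped moving while the push rose to 18 N.
- **Clip depth:** its dot is 94.7 to 96.0 mm from the hole centre in two measurements; 96 mm is fully seated.
- **Bent leg:** the wire points I measured run round the far side of the pin and fit a relaxed leg.
- **Release:** the gripper is clear and touching nothing.

**Disagreements**
- **Clip lean:** on release it leaned about 9° round the pin, within the play of the hole. It was still at that angle after I backed off.
- **Hammer, tape and offcut:** none appears to have moved, but two image comparisons showed differences. The hammer differed in the top view but not at all in the side view. The offcut differed slightly in the side view but not at all in the top view. I put both down to the arm blocking the view or its shadow. The tape showed no change in either view.

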